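# Fit the return spring on the tag punch

### The arm

A 6-joint arm with a two-finger parallel gripper is mounted at the origin on a cart in front of the work surface, level with it; the furniture and walls round the work are solid. World frame = base frame: x ahead of the robot, y to its left, z up, the work surface at z = 0. Lengths are in m, angles in rad, forces in N, time in s.
With the tool pointing down it reaches from about 0.325 to 1 m from the base axis. Payload 5.1 kg.
Tool frame: the origin (TCP) lies midway between the tips of the shut fingers; the grasp point (between the pads) lies 19 mm behind it; z points along the fingers, y is the line along which they close (so a half turn about z gives the same grasp; the last joint's range is limited). The gripper opens to 85 mm and grips with 20 to 120 N. Pads are 22 mm wide; open, the fingers measure 114 mm over their backs; the gripper's body (76 mm by 85 mm) begins 54 mm behind the grasp point. The pads swing forward as they close: fully open they stand 13 mm farther back than shut.
Start: joints at [1.265, 0.124, 1.65, -0, 1.367, -0.083], TCP at [0.144, 0.634, 0.231] pointing down, gripper open.
Joint ranges: [-2.61, 2.61], [-1.02, 2.33], [0.03, 2.71], [-1.35, 4.49], [0.32, 2.68], [-2.91, 2.91]. Speed limits (rad/s): [2.57, 2.57, 3.14, 3.14, 3.14, 3.14].

### API

Orientations are given as a unit quaternion [w, x, y, z].
In Python, from cell import observe, cams, workorder gives the robot as it stands. The module is installed in compiled form; this text tells all that it offers.
- The arm moves only by the shell command python3 -m handwheel 'ROWS' [FORCE]. ROWS is JSON, a list that holds one entry, the list of rows, each a list of 7 numbers: the turn, a rotation vector about the tool's x, y, z in degrees, then the shift along the tool's x, y, z in cm, then the finger opening in cm, from 0 to 8.54. In form: [[[wx, wy, wz, dx, dy, dz, hand], ...]]. A call has 1 to 12 rows; each row is the pose to reach, as a shift and turn from the pose commanded when the call began, along the tool's axes at that moment; what a row does not reach only later rows make up. A row lasts 1/12 s, in which the tool goes at most 41.7 mm and 7.16 degrees, less where a joint would pass 70% of its speed; a pose out of reach is approached as far as the arm can. A call with a gripper value outside its range is refused whole. The fingers move at their own pace and stop on an object; FORCE is the grip in N (left out, the last holds). Time passes only in rows, so rows that repeat a pose let the fingers close. It gives the time, the measured TCP pose, the force, the opening and the grip force at its end, in the units of the state.
- observe(): the state, without advancing time (a new reading comes with each control period).
- cams.capture(name): name is "scene" or "top" or "wrist"; returns a dict with "frame" (384x512x3 uint8, red, green, blue), "depth" (384x512 float32, m along the optical axis (not along the pixel's ray), 0 where there is no reading), "intrinsics" (3x3 intrinsics, pixels), "k1" (the pictures are not rectified: a ray, as slopes to the right and down, at radius r is drawn at 1 + k1 r^2 times it, then the intrinsics apply), "xyz" and "orientation" of the camera in the world. Camera axes: x right, y down, z forward; pixel columns grow to the right and rows downward; lengths in m; the calibration is good to about 2 mm. A picture is of the moment at which its call begins.
- workorder.sign_off(): hands the job in; it is judged then, once.
The state is a dict: "clock": time; "q": joint angles; "dq": joint speeds; "effort": joint torques, N m; "eef_pos": TCP position; "tool_rot": TCP orientation; "contact_force": force on the tool from outside, world axes, zero at the start; "moment": the same for the moment, N m; "opening": finger opening in m; "finger_force": force on a finger pad.
Only numpy, scipy, OpenCV 4.12 (cv2) and the standard library are available. Lean on these libraries where they do the work, as an engineer would, in place of code of your own. Each camera call takes 0.05 s, during which the arm holds its last target. There are 200 camera calls.

### The job

The hand punch for the price tags is being put back together: one of its two guide rods already has its return spring, the other rod is bare. Thread the loose coil spring, bent wire end down, over the bare rod and work it all the way down until its lowest coil sits flat on the base plate; where the bent end snags on a notched collar, twist the spring a little until it slips through. Let go of it there, and leave the tags and crockery around where they stand.

Things in the scene. Friction and masses are not known exactly. Their poses are not given: they have to be found in the camera images.
- spring: Loose steel compression spring standing upright on the worktop: 38 mm outside, 30 mm inside, 4 mm wire, 60 mm long, about 0.1 kg. Origin: centre of its underside; z along its axis, up. It yields about 0.6 N per mm, 16 mm at most, and does not twist.
- spring_rim (a point): Centre of the top end of the loose spring, 60 mm above its underside when not compressed. The top 12 mm are closed (touching) coils, the place to grip it.
- spring_tail (a point): Tip of the loose spring's bent wire end: at the bottom the wire turns inward as a square finger 4 x 4 mm, lying 0 to 4 mm above the underside, along the spring's own +x; its tip ends 7.5 mm from the axis.
- press: Lower half of the tag punch, fixed: grey base plate 64 x 160 mm on small feet, upper face 16 mm above the worktop, a low die block (to 26 mm) in the middle. Origin: centre of its underside on the worktop; z up, y along the row of its two upright steel guide rods at y = +50 and -50 mm. Which rod is bare varies.
- rod_foot_p (a point): Foot of the guide rod at y = +50 mm of the plate, on the plate's upper face. Both rods are alike: 12 mm in diameter, 85 mm high, tip tapered. Each has two notched collars, 12 to 18 and 50 to 56 mm above the plate's face. The home spring has its underside on the plate's face, below the lower collar.
- rod_foot_n (a point): Foot of the guide rod at y = -50 mm. Collars: three teeth each, 120 deg apart, 9 mm wide, out to 13 mm from the axis (the coils clear them by 1.5 mm). The bent wire end passes only within about 0.17 rad of the middle of one of the three gaps. The lower collar's gaps lie 60 deg round from the upper's. The rod's own angle is unknown and unrelated to the plate's yaw.
- rod_fitted: The other guide rod, fixed, the one that already carries a spring (38 mm outside, 60 mm high). Origin: on the rod's axis, on the plate's upper face. Its yaw tells nothing about the bare rod.
- mug_plain: Sand-coloured speckled mug, 68 x 88 x 61 mm, a bystander; origin at the centre of its underside.
- tags: Small tied stack of brown card tags, 36 x 48 x 12 mm, a bystander; origin at the centre of its underside.
- bowl_small: Small rust-red bowl, 66 mm across, 27 mm high, a bystander; origin at the centre of its underside.

How it is judged:
At the end, for the whole second after the job is handed in: The loose spring stands upright (within 0.1 rad) and at rest round the bare rod (its axis within 4 mm of the rod's), bent end down, its underside on the base plate's face (within 3.5 mm), below both collars (x of spring in the frame of press between -0.004 and 0.004 m and (y of spring in the frame of press between 0.046 and 0.054 m or y of spring in the frame of press between -0.054 and -0.046 m) and z of spring in the frame of press below 0.0195 m and angle between spring's own z axis and vertical below 0.1 rad and linear speed of spring below 0.01 m/s); the robot touches nothing.
It fails at once if the mug is moved by more than 20 mm (distance of mug_plain from where it was at the start of the episode above 0.02 m).
It fails at once if the tags are moved by more than 20 mm (distance of tags from where it was at the start of the episode above 0.02 m).
It fails at once if the small bowl is moved by more than 20 mm (distance of bowl_small from where it was at the start of the episode above 0.02 m).
It also fails if it takes over 64 s, if anything falls off the work surface, if the arm or the gripper's body presses on something with over 40 N, if the wrist force passes 120 N, or if a joint passes its speed limit or range.

## Working session

There is one attempt and no reset: what is moved stays moved. The work goes in short steps, Python scripts to look and compute and a shell command to move; the robot and the scene stay as the last step left them, time stands still between calls to the robot, and variables do not carry over. Pictures are saved under pics/ and viewed, at most 10 in all, crops included, and the job is handed in when it is done.

```bash
mkdir -p pics; cat > h.py <<'E'
import numpy as np, cv2
from cell import observe, cams
from scipy.spatial.transform import Rotation as R
def rot(q): return R.from_quat([q[1],q[2],q[3],q[0]])
def cap(n,save=None):
    c=cams.capture(n); c["R"]=rot(c["orientation"]).as_matrix(); c["t"]=np.array(c["xyz"])
    if save: cv2.imwrite("pics/"+save+".png",c["frame"][:,:,::-1])
    return c
def ray(c,u,v):
    K=np.array(c["intrinsics"]); d=np.array([c["k1"],0,0,0],float)
    p=cv2.undistortPoints(np.array([[[u,v]]],float),K,d)[0,0]
    return np.array([p[0],p[1],1.0])
def plane(c,u,v,z):
    r=c["R"]@ray(c,u,v); return c["t"]+r*(z-c["t"][2])/r[2]
def dep(c,u,v):
    return c["t"]+c["R"]@(ray(c,u,v)*c["depth"][int(round(v)),int(round(u))])
def cloud(c):
    K=np.array(c["intrinsics"]); h,w=c["depth"].shape
    uv=np.stack(np.meshgrid(np.arange(w),np.arange(h)),-1).reshape(-1,1,2).astype(float)
    p=cv2.undistortPoints(uv,K,np.array([c["k1"],0,0,0],float))[:,0]
    r=np.c_[p,np.ones(len(p))]*c["depth"].reshape(-1,1)
    return (r@c["R"].T+c["t"]).reshape(h,w,3)
def proj(c,P):
    p=(np.atleast_2d(P)-c["t"])@c["R"]
    return cv2.projectPoints(p,np.zeros(3),np.zeros(3),np.array(c["intrinsics"]),np.array([c["k1"],0,0,0],float))[0][:,0]
E
python3 - <<'E'
from h import *
ims=[]
for n in ["scene","top","wrist"]:
    c=cap(n); ims.append(c["frame"][:,:,::-1]); print(n,c["xyz"],c["R"].round(2).tolist(),c["intrinsics"],c["k1"])
cv2.imwrite("pics/a.png",ims[0]); cv2.imwrite("pics/b.png",ims[1]); cv2.imwrite("pics/c.png",ims[2])
print(observe())
E
```

```text
scene [0.13953522 0.48527784 0.64999708] [[-0.76, -0.45, 0.47], [-0.65, 0.54, -0.53], [-0.01, -0.71, -0.7]] [[399.57303109   0.         257.40497082]
 [  0.         399.57303109 190.99121021]
 [  0.           0.           1.        ]] -0.07027842490008786
top [ 3.65962271e-01 -2.43527059e-04  9.58040030e-01] [[0.02, -0.98, 0.19], [-1.0, -0.02, 0.03], [-0.03, -0.19, -0.98]] [[451.91019296   0.         261.58417343]
 [  0.         451.91019296 191.71123832]
 [  0.           0.           1.        ]] -0.083365841800427
wrist [0.07854889 0.64668911 0.37274296] [[0.22, 0.94, 0.26], [0.98, -0.21, -0.06], [-0.0, 0.26, -0.97]] [[276.2872761    0.         259.66289694]
 [  0.         276.2872761  189.06260901]
 [  0.           0.           1.        ]] -0.015091036974436312
{'clock': 0.15, 'q': array([ 1.26539136e+00,  1.24321966e-01,  1.65141971e+00, -1.32624274e-05,
        1.36751416e+00, -8.26215184e-02]), 'dq': array([-0.00053534, -0.00242392, -0.00218132, -0.00029136,  0.00167196,
        0.00273511]), 'effort': array([ 8.59494376e-04, -4.24223542e+01, -3.66014314e+01, -2.05306662e-05,
        4.57865171e-03,  7.16025937e-06]), 'eef_pos': array([0.14350764, 0.63344303, 0.23032187]), 'tool_rot': array([-1.53957090e-04,  1.11160132e-01,  9.93802160e-01, -8.17237990e-04]), 'contact_force': array([ 0.16015439, -0.10372462, -0.19118394]), 'moment': array([0.0274332, 0.0404026, 0.0379639]), 'finger_force': 0.0, 'opening': 0.08536620575771832}
```

View pics/b.png

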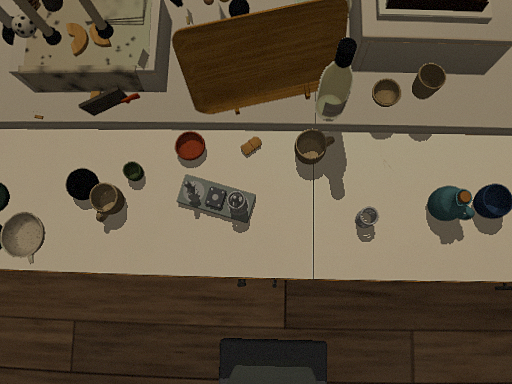

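View pics/a.png

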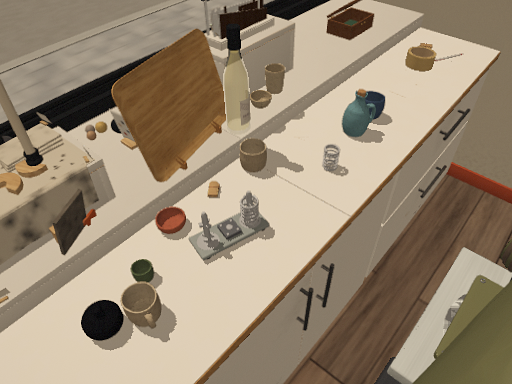

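The top view shows the loose spring at about (367,215). The press is at (216,198), with its bare rod near (192,187) and the fitted rod near (237,202). The bowl is at (190,146), the tags at (251,146) and a mug at (311,147). The scene view agrees: bare rod at (207,228), loose spring at (331,157).

```bash
python3 - <<'E'
from h import *
c=cap("top"); P=cloud(c); X=P.reshape(-1,3)
def near(cx,cy,r,z0,z1):
    m=(np.hypot(X[:,0]-cx,X[:,1]-cy)<r)&(X[:,2]>z0)&(X[:,2]<z1); return X[m]
for n,(u,v,z) in dict(spring=(367,213,.06),bare=(192,184,.1),fit=(237,200,.08)).items():
    g=plane(c,u,v,z); q=near(g[0],g[1],.04,.03,.12); print(n,g.round(4),len(q), q[:,2].max().round(4)); 
    t=q[q[:,2]>q[:,2].max()-.012]; print('  top mean',t.mean(0).round(4),t.min(0).round(4),t.max(0).round(4))
# plate
hsv=cv2.cvtColor(c["frame"],cv2.COLOR_RGB2HSV)
m=((P[:,:,2]>.010)&(P[:,:,2]<.022)).astype(np.uint8)
m[:, :170]=0;m[:,262:]=0;m[:165]=0;m[230:]=0
g=P[m>0]; 
rc=cv2.minAreaRect((g[:,:2]*1000).astype(np.float32)); print('plate',rc, np.median(g[:,2]))
a=cv2.resize(c["frame"][165:230,165:270],None,fx=5,fy=5,interpolation=cv2.INTER_CUBIC)
b=cv2.resize(c["frame"][190:255,340:395],None,fx=5,fy=5,interpolation=cv2.INTER_CUBIC)
cv2.imwrite("pics/d.png",np.hstack([a,b])[:,:,::-1])
E
```

```text
spring [ 0.5039 -0.1835  0.06  ] 188 0.064
  top mean [ 0.4993 -0.1878  0.0572] [ 0.4821 -0.2045  0.0524] [ 0.5187 -0.1699  0.064 ]
bare [0.5484 0.1641 0.1   ] 134 0.103
  top mean [0.55   0.1755 0.0976] [0.5451 0.1712 0.091 ] [0.5546 0.1816 0.103 ]
fit [0.5219 0.0765 0.08  ] 307 0.1042
  top mean [0.5235 0.0796 0.0983] [0.5192 0.0751 0.0931] [0.5292 0.0849 0.1042]
plate ((537.7821044921875, 128.34848022460938), (160.51620483398438, 64.60591125488281), 74.539306640625) 0.01664061326251165
```

View pics/d.png

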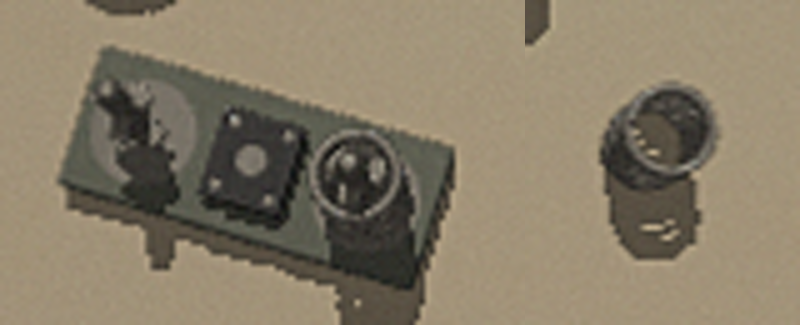

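```bash
cat >> h.py <<'E'
def go(x,y,z,psi):
    "row (deg, cm) from the present pose to TCP at x,y,z, straight down, finger line at psi deg"
    s=observe(); R0=rot(s["tool_rot"]); a=np.radians(psi)
    T=np.c_[[-np.sin(a),np.cos(a),0],[np.cos(a),np.sin(a),0],[0,0,-1]]
    w=np.degrees((R0.inv()*R.from_matrix(T)).as_rotvec()); d=R0.inv().apply(np.array([x,y,z])-s["eef_pos"])*100
    print("row",w.round(2),d.round(2),"t",s["clock"],"pos",s["eef_pos"].round(4),"f",s["contact_force"].round(1),"M",s["moment"].round(2),"q6",s["q"][5].round(2),"open",s["opening"].round(4),s["finger_force"])
E
python3 -m handwheel '[[[0,0,77.3,-54.3,-78.5,2,8.54],[0,0,77.3,-54.3,-78.5,2,8.54],[0,0,77.3,-54.3,-78.5,2,8.54],[0,0,77.3,-54.3,-78.5,2,8.54],[0,0,77.3,-54.3,-78.5,2,8.54],[0,0,77.3,-54.3,-78.5,2,8.54],[0,0,77.3,-54.3,-78.5,2,8.54],[0,0,77.3,-54.3,-78.5,2,8.54],[0,0,77.3,-54.3,-78.5,2,8.54],[0,0,77.3,-54.3,-78.5,2,8.54],[0,0,77.3,-54.3,-78.5,2,8.54],[0,0,77.3,-54.3,-78.5,2,8.54]]]'
python3 -c "
from h import *
go(.5,-.253,.2,0)"
```

```text
clock: 1.2
eef_pos: [0.3302, 0.1683, 0.2209]
tool_rot: [0.0, 0.708, 0.706, 0.001]
contact_force: [1.3, 0.0, 0.1]
opening: 0.0855
finger_force: 0.0Traceback (most recent call last):
  File "<string>", line 3, in <module>
    go(.5,-.253,.2,0)
    ~~^^^^^^^^^^^^^^^
  File "h.py", line 31, in go
    print("row",w.round(2),d.round(2),"t",s["clock"],"pos",s["eef_pos"].round(4),"f",s["contact_force"].round(1),"M",s["moment"].round(2),"q6",s["q"][5].round(2),"open",s["opening"].round(4),s["finger_force"])
                                                                                                                                                                         ^^^^^^^^^^^^^^^^^^
AttributeError: 'float' object has no attribute 'round'
```

```bash
sed -i 's/s\["opening"\].round(4)/round(s["opening"],4)/' h.py
python3 -m handwheel '[[[0,0,0,-42.1,17,3,8.54],[0,0,0,-42.1,17,3,8.54],[0,0,0,-42.1,17,3,8.54],[0,0,0,-42.1,17,3,8.54],[0,0,0,-42.1,17,3,8.54],[0,0,0,-42.1,17,3,8.54],[0,0,0,-42.1,17,3,8.54],[0,0,0,-42.1,17,3,8.54],[0,0,0,-42.1,17,3,8.54],[0,0,0,-42.1,17,3,8.54],[0,0,0,-42.1,17,3,8.54],[0,0,0,-42.1,17,3,8.54]]]' >/dev/null
python3 -m handwheel '[[[0,0,0,0,0,9.5,8.54],[0,0,0,0,0,9.5,8.54],[0,0,0,0,0,9.5,8.54],[0,0,0,0,0,9.5,8.54]]]'
python3 - <<'E'
from h import *
go(.5,-.187,.1,0)
c=cap("wrist"); print(c["t"])
a=proj(c,[[.5,-.187,.06],[.5,-.187,0]]); print(a)
u,v=map(int,a.mean(0)); 
b=c["frame"][max(0,v-55):v+55,max(0,u-60):u+60]; print(max(0,u-60),max(0,v-55))
cv2.imwrite("pics/e.png",cv2.resize(b,None,fx=5,fy=5,interpolation=cv2.INTER_CUBIC)[:,:,::-1])
E
```

```text
clock: 2.53
eef_pos: [0.4964, -0.2489, 0.0909]
tool_rot: [-0.005, 0.707, 0.707, -0.001]
contact_force: [0.0, -0.4, 0.4]
opening: 0.0855
finger_force: 0.0
row [-0.49 -0.31 -0.06] [ 6.2   0.35 -0.88] t 2.5333 pos [ 0.4964 -0.2489  0.0909] f [ 0.  -0.4  0.4] M [-0.01  0.   -0.02] q6 -0.56 open 0.0855 0.0
[ 0.49749698 -0.18487203  0.23387209]
[[266.45292106 119.15257627]
 [265.40520493 118.23170191]]
205 63
```

View pics/e.png

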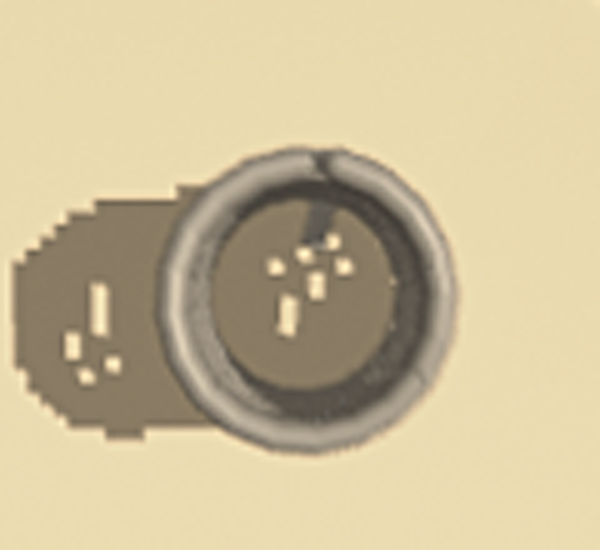

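The crop shows the spring rim centred near crop (309,300). The bent end runs from (322,200) at the coil to its tip at about (311,247).

```bash
python3 - <<'E'
from h import *
c=cap("wrist")
px=lambda u,v:((u+.5)/5-.5+205,(v+.5)/5-.5+63)
rim=plane(c,*px(309,300),.059); tip=plane(c,*px(311,247),.003); base=plane(c,*px(322,202),.003); bc=plane(c,*px(304,294),.002)
print(rim,bc,tip,base)
for a,b in ((bc,tip),(bc,base),(tip,base),(rim,base)): d=b-a; print(np.degrees(np.arctan2(d[1],d[0])),np.hypot(d[0],d[1]))
# rim from depth
P=cloud(c).reshape(-1,3); m=(P[:,2]>.05)&(P[:,2]<.066)&(np.hypot(P[:,0]-.5,P[:,1]+.187)<.03); q=P[m]
print(len(q),q.max(0),q.min(0),cv2.minEnclosingCircle((q[:,:2]*1000).astype(np.float32)))
E
```

```text
[ 0.50224818 -0.19042647  0.059     ] [ 0.50250892 -0.1910051   0.002     ] [ 0.50360039 -0.18350902  0.003     ] [ 0.50533998 -0.17646732  0.003     ]
81.71558862540768 0.007575121215755242
78.98024132296403 0.014810867490196923
76.1234670645797 0.007253391399585995
77.51122298603774 0.014297451600614918
1141 [ 0.51784608 -0.17057328  0.06082972] [ 0.48017502 -0.20803637  0.05003098] ((499.04364013671875, -189.50755310058594), 18.990400314331055)
```

```bash
python3 - <<'E'
from h import *
for i in range(2):
    c=cap("wrist"); P=cloud(c); m=((P[:,:,2]>.054)&(P[:,:,2]<.066)&(np.hypot(P[:,:,0]-.5,P[:,:,1]+.19)<.035)).astype(np.uint8)
    cn=max(cv2.findContours(m,0,2)[0],key=cv2.contourArea); (u,v),r=cv2.minEnclosingCircle(cn)
    q=P[m>0]; print(c["t"],(u,v,r),plane(c,u,v,.058),dep(c,u,v-r+2),cv2.minEnclosingCircle((q[:,:2]*1000).astype(np.float32)))
    print((u-205)*5,(v-63)*5)
go(.5,-.189,.1,0)
E
```

```text
[ 0.49986456 -0.18618867  0.23935564] (259.0, 118.5, 30.31923484802246) [ 0.49935967 -0.18903013  0.058     ] [ 0.49936629 -0.17170174  0.05484301] ((498.9989929199219, -189.57533264160156), 18.989145278930664)
270.0 277.5
[ 0.5004617  -0.18654349  0.24075557] (257.5635070800781, 117.32539367675781, 30.023542404174805) [ 0.49949943 -0.18897025  0.058     ] [ 0.49952263 -0.1717563   0.05532118] ((499.10858154296875, -189.641357421875), 18.9783992767334)
262.8175354003906 271.62696838378906
row [ 0.25  0.15 -0.04] [ 6.29 -0.15 -0.11] t 2.7333 pos [ 0.5015 -0.2519  0.099 ] f [0.2 0.  0.5] M [-0.04 -0.01  0.02] q6 -0.56 open 0.0858 0.0
```

```bash

python3 -m handwheel '[[[0.25,0.15,0,6.3,-0.2,0,8.54],[0.25,0.15,0,6.3,-0.2,0,8.54],[0.25,0.15,0,6.3,-0.2,0,8.54],[0.25,0.15,0,6.3,-0.2,3.2,8.54],[0.25,0.15,0,6.3,-0.2,5.5,8.54],[0.25,0.15,0,6.3,-0.2,6.5,8.54],[0.25,0.15,0,6.3,-0.2,6.5,8.54],[0.25,0.15,0,6.3,-0.2,6.5,8.54],[0.25,0.15,0,6.3,-0.2,6.5,8.54]]]'
python3 -c "
from h import *
go(.4995,-.189,.034,0)"
```

```text
clock: 3.48
eef_pos: [0.4993, -0.1891, 0.033]
tool_rot: [-0.001, 0.708, 0.707, -0.0]
contact_force: [-0.8, -0.3, 0.6]
opening: 0.0853
finger_force: 0.0
row [-0.07 -0.05 -0.08] [ 0.01  0.02 -0.1 ] t 3.4833 pos [ 0.4993 -0.1891  0.033 ] f [-0.8 -0.3  0.6] M [-0.06 -0.01  0.01] q6 -0.46 open 0.0853 0.0
```

```bash

python3 -m handwheel '[[[0,0,0,0,0,0,3],[0,0,0,0,0,0,3],[0,0,0,0,0,0,3],[0,0,0,0,0,0,3],[0,0,0,0,0,0,3],[0,0,0,0,0,0,3],[0,0,0,0,0,0,3],[0,0,0,0,0,0,3],[0,0,0,0,0,0,3],[0,0,0,0,0,0,3]]]' 60
python3 -m handwheel '[[[0,0,0,0,0,-3,3],[0,0,0,0,0,-6,3],[0,0,0,0,0,-10,3],[0,0,0,0,0,-12.5,3],[0,0,0,0,0,-12.5,3],[0,0,0,0,0,-12.5,3],[0,0,0,0,0,-12.5,3],[0,0,0,0,0,-12.5,3]]]'
python3 -c "
from h import *
go(.551,.1105,.158,0)
cap('wrist','f')"
```

```text
clock: 4.32
eef_pos: [0.498, -0.1882, 0.031]
tool_rot: [-0.002, 0.708, 0.707, -0.001]
contact_force: [0.9, -0.8, 0.9]
opening: 0.0358
finger_force: 59.5
clock: 4.98
eef_pos: [0.4968, -0.1877, 0.1533]
tool_rot: [-0.005, 0.708, 0.707, -0.001]
contact_force: [-0.1, 0.3, -1.1]
opening: 0.0357
finger_force: 61.4
row [-0.48 -0.27 -0.07] [29.83  5.38 -0.38] t 4.9833 pos [ 0.4968 -0.1877  0.1533] f [-0.1  0.3 -1.1] M [0.01 0.05 0.05] q6 -0.46 open 0.0357 61.40780900605023
```

View pics/f.png

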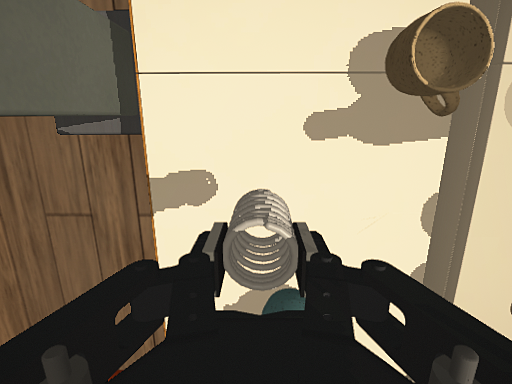

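The spring is held upright between the pads, with its rim at about (260,215). Next I look straight down on the bare rod.

```bash

python3 -m handwheel '[[[-0.5,-0.3,0,29.8,5.4,-0.4,3],[-0.5,-0.3,0,29.8,5.4,-0.4,3],[-0.5,-0.3,0,29.8,5.4,-0.4,3],[-0.5,-0.3,0,29.8,5.4,-0.4,3],[-0.5,-0.3,0,29.8,5.4,-0.4,3],[-0.5,-0.3,0,29.8,5.4,-0.4,3],[-0.5,-0.3,0,29.8,5.4,-0.4,3],[-0.5,-0.3,0,29.8,5.4,-0.4,3],[-0.5,-0.3,0,29.8,5.4,-0.4,3],[-0.5,-0.3,0,29.8,5.4,-0.4,3],[-0.5,-0.3,0,29.8,5.4,-0.4,3],[-0.5,-0.3,0,29.8,5.4,-0.4,3]]]'
python3 - <<'E'
from h import *
for i in range(4): c=cap("wrist")
go(.551,.1763,.158,0); print(c["t"])
a=proj(c,[[.551,.1763,.101],[.551,.1763,.016]]); print(a)
u,v=map(int,a[0]); b=c["frame"][v-40:v+40,u-50:u+50]; print(u-50,v-40)
np.savez("look",u0=u-50,v0=v-40,**{k:c[k] for k in ("frame","depth","t","R","intrinsics","k1")})
cv2.imwrite("pics/g.png",cv2.resize(b,None,fx=7,fy=7,interpolation=cv2.INTER_CUBIC)[:,:,::-1])
E
```

```text
clock: 6.03
eef_pos: [0.5523, 0.1081, 0.1597]
tool_rot: [0.002, 0.708, 0.706, -0.0]
contact_force: [0.4, -0.5, -1.0]
opening: 0.0354
finger_force: 61.2
row [ 0.25  0.16 -0.16] [ 6.78 -0.18  0.22] t 6.2333 pos [0.5526 0.1085 0.1604] f [-0.2  0.3 -1.3] M [-0.01 -0.    0.01] q6 0.1 open 0.0355 61.155937439762056
[0.55200054 0.1735219  0.30268223]
[[257.28567112 109.0617681 ]
 [257.71331178 110.27772511]]
207 69
```

View pics/g.png

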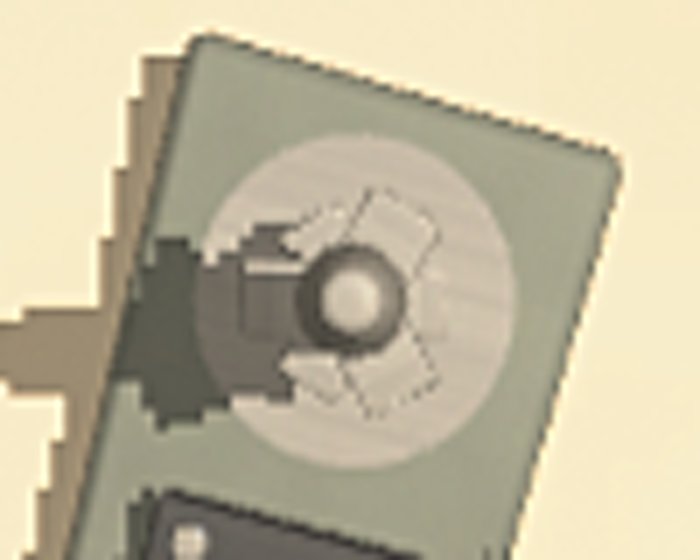

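The crop shows the rod tip at crop (353,300). The upper collar's teeth point right-up (405,212), right-down (405,400) and left (245,300), that is about 60°, −60° and 180° in the world. The lower collar's teeth lie at about 0°, 120° and 240°. So the upper gaps are at about 0/120/240° and the lower ones at 60/180/300°.

```bash
python3 - <<'E'
from h import *
from scipy.optimize import least_squares
L=np.load("look.npz"); c={k:L[k] for k in L.files}; c["k1"]=float(c["k1"])
px=lambda u,v:((u+.5)/7-.5+L["u0"],(v+.5)/7-.5+L["v0"])
print("rod ray",plane(c,*px(353,300),.101)); ctr=plane(c,*px(353,300),.101)
for t in ((405,210),(406,400),(241,300)):
    p=plane(c,*px(*t),.072); d=p-ctr; print(np.degrees(np.arctan2(d[1],d[0])),np.hypot(*d[:2]))
print("rod foot disc",plane(c,*px(355,300),.016))
P=cloud(c); g=c["frame"].max(2)
q=P[(P[:,:,2]>.096)&(P[:,:,2]<.105)&(np.hypot(P[:,:,0]-ctr[0],P[:,:,1]-ctr[1])<.012)]; print("rod depth",q.mean(0),len(q))
e=np.array([.5526,.1085])
r=np.hypot(P[:,:,0]-e[0],P[:,:,1]-e[1])
for z0,z1 in ((.170,.195),(.176,.181),(.181,.186),(.186,.19),(.12,.125),(.125,.135)):
    m=(r<.026)&(P[:,:,2]>z0)&(P[:,:,2]<z1)&(g>70); q=P[m]
    if len(q)<8: print(z0,len(q)); continue
    f=least_squares(lambda p:np.hypot(q[:,0]-p[0],q[:,1]-p[1])-.017,e,loss="soft_l1",f_scale=.002); print(z0,len(q),q.min(0).round(4),q.max(0).round(4),f.x.round(4),(f.x-e).round(4))
E
```

```text
rod ray [0.55079145 0.1746971  0.101     ]
60.01589825105166 0.011576503269296613
-61.798704393082645 0.01257440930852534
179.0988247265921 0.013048752426377229
rod foot disc [0.55056759 0.17519166 0.016     ]
rod depth [0.55038314 0.17437151 0.09937428] 147
0.17 3278 [0.5282 0.089  0.1701] [0.5768 0.1267 0.1949] [0.5522 0.109 ] [-0.0004  0.0005]
0.176 688 [0.5283 0.0913 0.176 ] [0.5767 0.1263 0.181 ] [0.5522 0.1096] [-0.0004  0.0011]
0.181 1576 [0.5283 0.089  0.181 ] [0.5768 0.1267 0.186 ] [0.5523 0.1086] [-0.0003  0.0001]
0.186 399 [0.5282 0.091  0.186 ] [0.5765 0.1259 0.1899] [0.5515 0.1085] [-0.0011 -0.    ]
0.12 0
0.125 298 [0.5352 0.0885 0.1277] [0.5707 0.1261 0.135 ] [0.5532 0.1088] [0.0006 0.0003]
```

```bash
python3 -c "
from h import *
go(.551,.175,.155,41.5)"
python3 -m handwheel '[[[0.2,0.2,-41.5,6.65,-0.2,-0.2,3],[0.2,0.2,-41.5,6.65,-0.2,0.5,3],[0.2,0.2,-41.5,6.65,-0.2,0.5,3],[0.2,0.2,-41.5,6.65,-0.2,0.5,3],[0.2,0.2,-41.5,6.65,-0.2,0.5,3],[0.2,0.2,-41.5,6.65,-0.2,0.5,3],[0.2,0.2,-41.5,6.65,-0.2,0.5,3],[0.2,0.2,-41.5,6.65,-0.2,0.5,3],[0.2,0.2,-41.5,6.65,-0.2,0.5,3],[0.2,0.2,-41.5,6.65,-0.2,0.5,3],[0.2,0.2,-41.5,6.65,-0.2,0.5,3]]]'
python3 -c "
from h import *
for i in range(3): c=cap('wrist')
go(.551,.175,.155,41.5)
u,v=proj(c,[[.551,.175,.13]])[0]; u,v=int(u),int(v); print(u,v)
a=cv2.resize(c['frame'][v-60:v+60,u-55:u+55],None,fx=4,fy=4,interpolation=2)
s=cap('scene'); u,v=proj(s,[[.551,.175,.11]])[0].astype(int); b=cv2.resize(s['frame'][v-60:v+60,u-40:u+40],None,fx=4,fy=4,interpolation=2)
cv2.imwrite('pics/i.png',np.hstack([a,b])[:,:,::-1])"
```

```text
row [  0.18   0.24 -41.66] [ 6.65 -0.18  0.52] t 6.2333 pos [0.5526 0.1085 0.1604] f [-0.2  0.3 -1.3] M [-0.01 -0.    0.01] q6 0.1 open 0.0355 61.155937439762056
clock: 7.15
eef_pos: [0.5508, 0.1759, 0.1552]
tool_rot: [0.0, 0.412, 0.911, -0.0]
contact_force: [-0.3, 0.1, -0.7]
opening: 0.0358
finger_force: 61.0
row [-0.02  0.02 -0.09] [-0.09 -0.05  0.02] t 7.3 pos [0.5507 0.176  0.1552] f [ 1.1  0.2 -1.6] M [-0.01 -0.   -0.  ] q6 -0.51 open 0.0354 61.03284688666463
260 219
```

View pics/i.png

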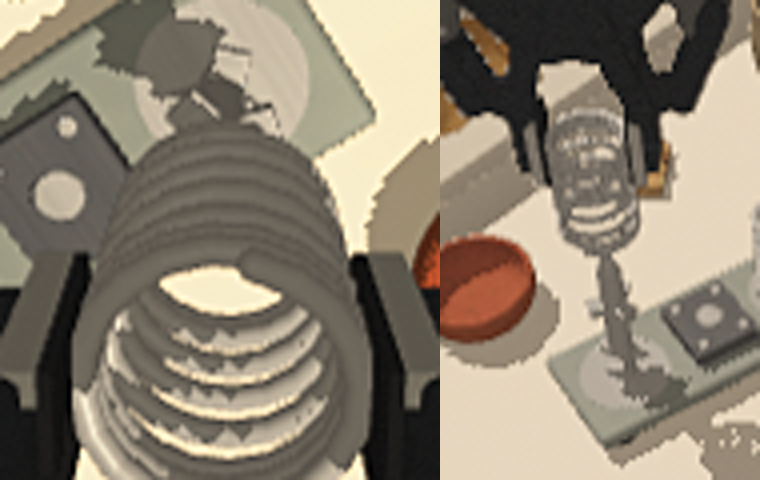

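The picture shows the spring held upright just above the bare rod, apparently in line with it. I correct by about 1 mm and lower it over the tip.

```bash

python3 -m handwheel '[[[0,0,0,-0.1,-0.05,0.4,3],[0,0,0,-0.1,-0.05,0.8,3],[0,0,0,-0.1,-0.05,1.2,3],[0,0,0,-0.1,-0.05,1.6,3],[0,0,0,-0.1,-0.05,2.0,3],[0,0,0,-0.1,-0.05,2.4,3],[0,0,0,-0.1,-0.05,2.8,3],[0,0,0,-0.1,-0.05,3.2,3],[0,0,0,-0.1,-0.05,3.4,3],[0,0,0,-0.1,-0.05,3.6,3],[0,0,0,-0.1,-0.05,3.6,3],[0,0,0,-0.1,-0.05,3.6,3]]]'
python3 -c "
from h import *
go(.551,.175,.108,41.5)"
```

```text
clock: 8.35
eef_pos: [0.5511, 0.1749, 0.1192]
tool_rot: [0.0, 0.411, 0.912, -0.0]
contact_force: [-0.3, 0.2, -1.0]
opening: 0.0352
finger_force: 61.0
row [-0.03  0.03 -0.07] [0.01 0.   1.12] t 8.35 pos [0.5511 0.1749 0.1192] f [-0.3  0.2 -1. ] M [-0.03 -0.05  0.07] q6 -0.51 open 0.0352 61.03323295712471
```

```bash

python3 -m handwheel '[[[0,0,0,0,0,0.4,3],[0,0,0,0,0,0.8,3],[0,0,0,0,0,1.2,3],[0,0,0,0,0,1.5,3],[0,0,0,0,0,1.8,3],[0,0,0,0,0,2.0,3],[0,0,0,0,0,2.2,3],[0,0,0,0,0,2.2,3],[0,0,0,0,0,2.2,3]]]'
python3 -c "
from h import *
go(.551,.175,.097,41.5)"
```

```text
clock: 9.1
eef_pos: [0.551, 0.1749, 0.0971]
tool_rot: [0.0, 0.411, 0.912, -0.0]
contact_force: [0.3, -0.3, -0.9]
opening: 0.0352
finger_force: 61.0
row [-0.03  0.02 -0.07] [0.01 0.   0.01] t 9.1 pos [0.551  0.1749 0.0971] f [ 0.3 -0.3 -0.9] M [ 0.02  0.04 -0.01] q6 -0.51 open 0.0352 61.033238125965
```

```bash

python3 -m handwheel '[[[0,0,0,0,0,0.4,3],[0,0,0,0,0,0.8,3],[0,0,0,0,0,1.2,3],[0,0,0,0,0,1.4,3],[0,0,0,0,0,1.4,3],[0,0,0,0,0,1.4,3]]]'
python3 -m handwheel '[[[0,0,5,0,0,0,3],[0,0,11,0,0,0,3],[0,0,17,0,0,0,3],[0,0,23,0,0,0,3],[0,0,29,0,0,0,3],[0,0,35,0,0,0,3],[0,0,41,0,0,0,3],[0,0,47,0,0,0,3],[0,0,53,0,0,0,3],[0,0,60,0,0,0,3],[0,0,60,0,0,0,3],[0,0,60,0,0,0,3]]]'
python3 -c "
from h import *
go(.551,.175,.05,-18.5)"
```

```text
clock: 9.6
eef_pos: [0.5508, 0.1748, 0.0829]
tool_rot: [-0.0, 0.411, 0.912, -0.0]
contact_force: [-0.1, 0.9, -0.0]
opening: 0.0357
finger_force: 61.0
clock: 10.6
eef_pos: [0.5512, 0.1749, 0.0834]
tool_rot: [0.0, 0.811, 0.585, -0.0]
contact_force: [-0.2, -0.6, -1.7]
opening: 0.0352
finger_force: 61.1
row [0.03 0.02 0.11] [ 0.   -0.02  3.34] t 10.6 pos [0.5512 0.1749 0.0834] f [-0.2 -0.6 -1.7] M [ 0.01  0.06 -0.02] q6 0.54 open 0.0352 61.07815361581743
```

```bash

python3 -m handwheel '[[[0,0,0,0,0,0.4,3],[0,0,0,0,0,0.8,3],[0,0,0,0,0,1.2,3],[0,0,0,0,0,1.6,3],[0,0,0,0,0,2.0,3],[0,0,0,0,0,2.4,3],[0,0,0,0,0,2.4,3],[0,0,0,0,0,2.4,3]]]'
python3 -c "
from h import *
go(.551,.175,.05,-18.5)"
```

```text
clock: 11.27
eef_pos: [0.5507, 0.1748, 0.0587]
tool_rot: [0.0, 0.812, 0.584, -0.001]
contact_force: [-1.4, 0.4, -1.6]
opening: 0.0356
finger_force: 61.1
row [-0.04  0.07 -0.06] [0.03 0.02 0.87] t 11.2667 pos [0.5507 0.1748 0.0587] f [-1.4  0.4 -1.6] M [ 0.04  0.01 -0.01] q6 0.54 open 0.0356 61.06776025146246
```

```bash

python3 -m handwheel '[[[0,0,0,0,0,0.3,3],[0,0,0,0,0,0.6,3],[0,0,0,0,0,0.8,3],[0,0,0,0,0,1.0,3],[0,0,0,0,0,1.1,3],[0,0,0,0,0,1.2,3],[0,0,0,0,0,1.2,3],[0,0,0,0,0,1.2,3],[0,0,0,0,0,1.2,3]]]'
python3 -c "
from h import *
go(.551,.175,.046,-18.5)"
```

```text
clock: 12.02
eef_pos: [0.5511, 0.1749, 0.0475]
tool_rot: [0.0, 0.812, 0.584, -0.0]
contact_force: [-0.7, 0.1, 0.6]
opening: 0.0358
finger_force: 61.2
row [ 0.01  0.03 -0.07] [ 0.01 -0.01  0.15] t 12.0167 pos [0.5511 0.1749 0.0475] f [-0.7  0.1  0.6] M [-0.    0.19 -0.03] q6 0.54 open 0.0358 61.23125900980085
```

```bash

python3 -m handwheel '[[[0,0,0,0,0,0,4.2],[0,0,0,0,0,0,4.6],[0,0,0,0,0,0,5],[0,0,0,0,0,0,5.4],[0,0,0,0,0,0,5.4],[0,0,0,0,0,0,5.4],[0,0,0,0,0,0,5.4]]]'
python3 -m handwheel '[[[0,0,0,0,0,-1,5.4],[0,0,0,0,0,-3,5.4],[0,0,0,0,0,-6,5.4],[0,0,0,0,0,-9,5.4],[0,0,0,0,0,-12,5.4],[0,0,0,-6,0,-14,5.4],[0,0,0,-9,0,-14,5.4],[0,0,0,-9,0,-14,5.4],[0,0,0,-9,0,-14,5.4],[0,0,0,-9,0,-14,5.4]]]'
python3 - <<'E'
from h import *
for i in range(3): c=cap("wrist")
P=cloud(c); u,v=proj(c,[[.551,.175,.07]])[0].astype(int)
m=(np.hypot(P[:,:,0]-.551,P[:,:,1]-.175)<.03)&(P[:,:,2]>.06)&(P[:,:,2]<.085)
rr=np.hypot(P[:,:,0]-.551,P[:,:,1]-.175); q=P[m&(rr>.012)]; print(len(q),np.percentile(q[:,2],[50,95,99]),cv2.minEnclosingCircle((q[:,:2]*1000).astype(np.float32)))
m2=(np.hypot(P[:,:,0]-.5243,P[:,:,1]-.0785)<.025)&(P[:,:,2]>.06)&(P[:,:,2]<.085)&(np.hypot(P[:,:,0]-.5243,P[:,:,1]-.0785)>.012); q=P[m2]; print("fitted",len(q),np.percentile(q[:,2],[50,95,99]) if len(q) else 0)
s=cap('scene'); U,V=proj(s,[[.54,.13,.05]])[0].astype(int)
a=cv2.resize(c['frame'][max(0,v-60):v+60,max(0,u-50):u+50],(400,480),interpolation=2); b=cv2.resize(s['frame'][V-60:V+60,U-50:U+50],(400,480),interpolation=2)
cv2.imwrite('pics/j.png',np.hstack([a,b])[:,:,::-1])
go(.551,.175,.05,0)
E
```

```text
clock: 12.6
eef_pos: [0.551, 0.1749, 0.0472]
tool_rot: [0.0, 0.812, 0.584, -0.0]
contact_force: [-0.6, -0.6, 0.6]
opening: 0.0538
finger_force: 0.0
clock: 13.43
eef_pos: [0.5225, 0.0895, 0.1879]
tool_rot: [0.0, 0.812, 0.583, 0.0]
contact_force: [0.4, 0.5, -0.3]
opening: 0.054
finger_force: 0.0
683 [0.07260036 0.07526642 0.07588533] ((551.427490234375, 173.4219512939453), 19.03472900390625)
fitted 621 [0.07280188 0.07574946 0.07634351]
row [ -0.05   0.04 -18.49] [ 8.93  0.05 13.67] t 13.6333 pos [0.5224 0.0906 0.1867] f [-0.1  0.   0.2] M [ 0.03  0.06 -0.02] q6 0.39 open 0.0539 0.0
```

View pics/j.png

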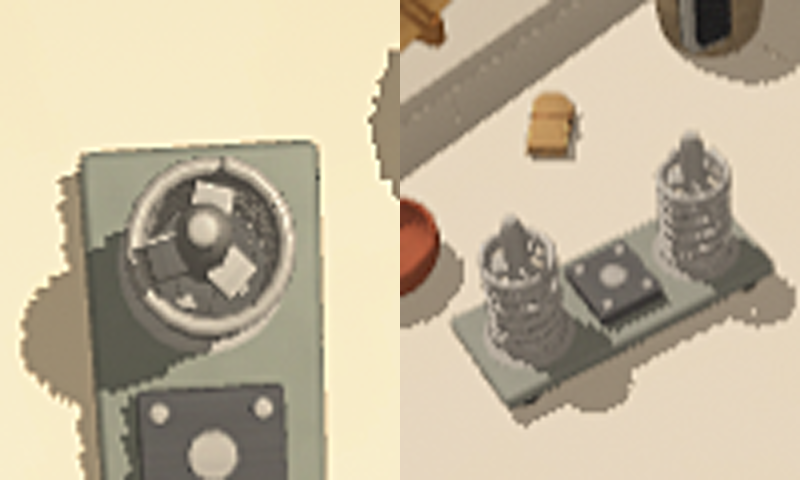

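The loose spring now stands over the rod at the same height as the fitted one: rim at 75.9 mm against 76.3 mm, with its axis about 1.5 mm off. The gripper is clear.

```bash
python3 -m handwheel '[[[0,0,0,0,0,0,5.4],[0,0,0,0,0,0,5.4],[0,0,0,0,0,0,5.4]]]' | head -1; python3 -c "
from cell import workorder
print(workorder.sign_off())"
```

```text
clock: 13.88
the job is handed in; nothing more can be done
None
```

The spring is on the bare rod, bent end down, with its lowest coil seated on the base plate as far as the cameras show; I let go of it and handed the job in at about 14 s, with no verdict shown.

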